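# Find the lightest-clicking tally counter

## Task

These three bench tally counters look alike, but their keys need different force, and we want the lightest one for counting colonies. Working along the row from the robot's left to its right, press each key until it clicks at the bottom of its travel, feeling how hard it is and never loading a key with more than 20 N. Then stand the lightest-clicking counter flat in the tray and click it there once more with less than 6 N, let go of it, leave the other two where they stand, and do not disturb the other things on the bench.

Things in the scene. Friction and masses are not known exactly. Their poses are not given: they have to be found in the camera images.
- counter_a: bench tally counter: a loose grey plastic block, 66 mm long (its x) by 50 mm wide (its y) by 40 mm high, about 0.3 kg, with a counter window on its top. Origin: centre of its underside; z up. Looks the same as the other two; only the spring of its key differs. Grip it across the 50 mm width, above or beside the middle. The three stand in a row across the bench at start, in any order: one with y over 0.12 (robot's left), one near y = 0, one with y under -0.12.
- counter_a_top (a point): centre of the top of counter_a's round steel push key (24 mm across). At rest it stands 12 mm above the top of the block, 52 mm above the underside, 10 mm from the middle towards the block's +x end. The key travels 6 mm straight down to a hard stop, where it clicks, and springs back when let go.
- counter_a_key: the sprung push key of counter_a; origin on its axis, 12 mm under its top. It starts to move at about 30 % of its click force and the resistance climbs evenly to the click force at the bottom of the 6 mm travel, then meets the hard stop. Click forces of the three lie between 3 and 14 N: the lightest is under 5 N, the others are at least 3 N stiffer.
- counter_b: bench tally counter: a loose grey plastic block, 66 mm long (its x) by 50 mm wide (its y) by 40 mm high, about 0.3 kg, with a counter window on its top. Origin: centre of its underside; z up. Looks the same as the other two; only the spring of its key differs. Grip it across the 50 mm width, above or beside the middle.
- counter_b_top (a point): centre of the top of counter_b's round steel push key (24 mm across). At rest it stands 12 mm above the top of the block, 52 mm above the underside, 10 mm from the middle towards the block's +x end. The key travels 6 mm straight down to a hard stop, where it clicks, and springs back when let go.
- counter_b_key: the sprung push key of counter_b; origin on its axis, 12 mm under its top. It starts to move at about 30 % of its click force and the resistance climbs evenly to the click force at the bottom of the 6 mm travel, then meets the hard stop. Click forces of the three lie between 3 and 14 N: the lightest is under 5 N, the others are at least 3 N stiffer.
- counter_c: bench tally counter: a loose grey plastic block, 66 mm long (its x) by 50 mm wide (its y) by 40 mm high, about 0.3 kg, with a counter window on its top. Origin: centre of its underside; z up. Looks the same as the other two; only the spring of its key differs. Grip it across the 50 mm width, above or beside the middle.
- counter_c_top (a point): centre of the top of counter_c's round steel push key (24 mm across). At rest it stands 12 mm above the top of the block, 52 mm above the underside, 10 mm from the middle towards the block's +x end. The key travels 6 mm straight down to a hard stop, where it clicks, and springs back when let go.
- counter_c_key: the sprung push key of counter_c; origin on its axis, 12 mm under its top. It starts to move at about 30 % of its click force and the resistance climbs evenly to the click force at the bottom of the 6 mm travel, then meets the hard stop. Click forces of the three lie between 3 and 14 N: the lightest is under 5 N, the others are at least 3 N stiffer.
- tray: rectangular white plastic tray, fixed, 140 mm (x) by 170 mm (y), walls 4 mm thick and 22 mm high, floor 4 mm thick. Origin: centre of its underside.
- petri: bystander: a closed petri dish lying flat, 90 mm across, 15 mm high; origin: centre of its underside.
- bottle: bystander: a capped clear plastic bottle, 56 mm across, 130 mm high; origin: centre of its underside.
- burner: bystander: a small gas burner on a blue canister, 96 mm across, 194 mm high; origin: centre of its underside.
- spatula: bystander: a laboratory spatula lying on the bench, 190 mm long along its x; origin about its middle.
There are look-alikes about, which are no part of the job. What is shaped like the counter_c but purple is not meant.

How it is judged:
By the outcome, as a careful person would: the job done as asked, in the order asked, and still so for the second after the job is handed in, with the robot touching nothing.
It also fails if it takes over 69 s, if anything falls off the work surface, if the arm or the gripper's body presses on something with over 40 N, if the wrist force passes 120 N, or if a joint passes its speed limit or range.

## Robot

A 7-joint arm with a two-finger parallel gripper is mounted at the origin on the work surface. World frame = base frame: x ahead of the robot, y to its left, z up, the work surface at z = 0. Lengths are in m, angles in rad, forces in N, time in s.
With the tool pointing down it reaches from about 0.4 to 0.9 m from the base axis. Payload 5.5 kg.
Tool frame: the origin (TCP) lies at the very end of the fingers, on their centre line; the grasp point (between the pads) lies 19 mm behind it; z points along the fingers, y is the line along which they close (so a half turn about z gives the same grasp; the last joint's range is limited). The gripper opens to 92 mm and grips with 3 to 60 N. Pads are 19 mm wide; open, the fingers measure 130 mm over their backs; the gripper's body (75 mm by 190 mm) begins 47 mm behind the grasp point.
Start: joints at [1.564, 0.501, -0.427, 1.55, 0.221, 1.138, -0.21], TCP at [0.173, -0.626, 0.206] pointing down, gripper open.
Joint ranges: [-2.88, 2.88], [-0.31, 2.03], [-1.54, 1.56], [0.2, 2.42], [-1.41, 4.55], [0.19, 2.02], [-2.57, 2.57]. Speed limits (rad/s): [2.57, 2.57, 3.14, 3.14, 3.14, 3.14, 3.14].

## Interface

Orientations are given as a rotation vector (axis times angle).
In Python, from rig import observe, grab_frame, sign_off, recognise, cut_out gives the robot as it stands. The module is installed in compiled form; this text tells all that it offers.
- The arm moves only by the tool send_rows, never from a script. Its argument "deltas" is a list of rows, each a list of 3 entries, a list of its own where there are three numbers: the opening, from -1 (shut) to 1 (fully open), then the shift along the tool's x, y, z in mm, then the turn, a rotation vector about the tool's x, y, z in rad. In form: [[gripper, [dx, dy, dz], [ax, ay, az]], ...]. A call has 1 to 8 rows; each row shifts and turns the commanded pose from where the row before left it, along the tool's axes as they then stand; what a row does not reach is not made up. A row lasts 1/8 s, in which the tool goes at most 62.5 mm and 10.7 degrees, less where a joint would pass 70% of its speed; a pose out of reach is approached as far as the arm can. A call is refused whole if a number of a shift passes 62.5 or a number of a turn 0.188, either way. A call with a gripper value outside its range is refused whole. The fingers move at their own pace and stop on an object; "force" is the grip in N (left out, the last holds). Time passes only in rows, so rows that do not move let the fingers close. It gives the time, the measured TCP pose, the force, the opening and the grip force at its end, in the units of the state.
- observe(): the state, without advancing time (a new reading comes with each control period).
- grab_frame(name): name is "side" or "top"; returns a dict with "img" (420x560x3 uint8, blue, green, red), "camera_matrix" (3x3 intrinsics, pixels), "rvec" (rotation vector, rad) and "tvec" (3), from world to camera coordinates, as OpenCV has them. Camera axes: x right, y down, z forward; pixel columns grow to the right and rows downward; lengths in m; the calibration is good to about 2 mm. A picture is of the moment at which its call begins. There is no depth.
- sign_off(): hands the job in; it is judged then, once.
Trained networks look in a picture, given as the dict that the camera call returned (one of the last four; its "shot" number tells which), for a name from the list of things; names that differ only in an ending like _2 or _b are one class to them, and where a whole thing is asked for, a point or a joint stands for the part that bears it (a point fixed in the world has none). Each returns a list of dicts, best first, with "conf" (0 to 1); they miss things now and then, are a little off and sometimes report something else, mostly with a low value. They report only what shows in the picture. A call takes as long as a camera call. They do not tell look-alikes from the thing itself.
- recognise(picture, name): "xy" ([column, row] in pixels, amid what is visible of it).
- cut_out(picture, name): "pixels" (420x560 bool, what is visible of it) and "xy" ([column, row] in pixels, amid what is visible of it).
The state is a dict: "t": time; "q": joint angles; "qd": joint speeds; "joint_torque": joint torques, N m; "tcp_pos": TCP position; "tool_rot": TCP orientation; "wrist_force": force on the tool from outside, world axes, zero at the start; "ft_torque": the same for the moment, N m; "finger_gap": finger opening in m; "grip_force": force on a finger pad.
Only numpy, scipy, OpenCV 4.12 (cv2) and the standard library are available. Lean on these libraries where they do the work, as an engineer would, in place of code of your own. Each camera call takes 0.05 s, during which the arm holds its last target. There are 200 camera calls.

## Working session

There is one attempt and no reset: what is moved stays moved. The work goes in short steps, Python scripts to look and compute and a tool call to move; the robot and the scene stay as the last step left them, time stands still between calls to the robot, and variables do not carry over. Pictures are saved under pics/ and viewed, at most 10 in all, crops included, and the job is handed in when it is done.

Besides the shell and the picture viewer there is one more tool, called after "Emit:" as name(argument=value, ...), one argument or row to a line, values as JSON. send_rows: Moves the arm, as the interface text tells. Its arguments: {"type":"object","properties":{"deltas":{"type":"array","items":{"type":"array"}},"force":{"type":"number"}},"required":["deltas"]}

```bash
mkdir -p pics
python3 - <<'E'
from rig import *
import cv2,numpy as np
s=observe();print({k:np.round(v,3).tolist() for k,v in s.items()})
for n in("top","side"):
    f=grab_frame(n);cv2.imwrite(f"pics/{n}0.png",f["img"])
    print(n,f["camera_matrix"],f["rvec"],f["tvec"])
    for o in("counter_a","counter_a_key","tray"):
        for r in recognise(f,o):print(o,r["xy"],r["conf"])
E
```

```text
{'t': 0.0, 'q': [1.564, 0.502, -0.427, 1.551, 0.221, 1.138, -0.21], 'qd': [0.001, -0.0, 0.0, 0.001, -0.0, -0.0, -0.001], 'joint_torque': [0.001, -56.66, -5.816, -27.912, -0.069, 0.031, 0.0], 'tcp_pos': [0.173, -0.626, 0.205], 'tool_rot': [-3.111, -0.422, 0.0], 'wrist_force': [-1.24, 0.301, 0.412], 'ft_torque': [0.009, 0.036, 0.03], 'grip_force': 0.0, 'finger_gap': 0.092}
top [[489.11211795   0.         280.7627165 ]
 [  0.         489.11211795 207.84119706]
 [  0.           0.           1.        ]] [ 2.1375583  -2.10548862  0.18354511] [-0.00458803  0.50627742  1.29295979]
counter_a [273.0, 218.7] 0.96
counter_a [371.0, 211.9] 0.93
counter_a [289.2, 263.2] 0.89
counter_a [193.3, 219.0] 0.82
counter_a [284.5, 180.8] 0.63
counter_a_key [195.5, 215.9] 0.48
tray [358.3, 155.8] 0.93
tray [194.8, 214.2] 0.44
side [[438.71486401   0.         280.48217033]
 [  0.         438.71486401 208.02097635]
 [  0.           0.           1.        ]] [ 0.45390442 -2.48919674  1.49275193] [0.48099144 0.1610339  0.85508753]
counter_a [250.8, 304.5] 0.84
counter_a [316.2, 192.1] 0.82
counter_a [296.9, 245.6] 0.6
counter_a [250.5, 228.4] 0.59
counter_a [350.0, 244.1] 0.56
tray [261.7, 190.9] 0.72
tray [250.5, 304.2] 0.17
```

Run:
```python
import cv2
a=cv2.imread("pics/top0.png")
cv2.imwrite("pics/t1.png",cv2.resize(a[90:300,140:420],(800,600),interpolation=cv2.INTER_CUBIC))
```

```text
(no output)
```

View pics/t1.png

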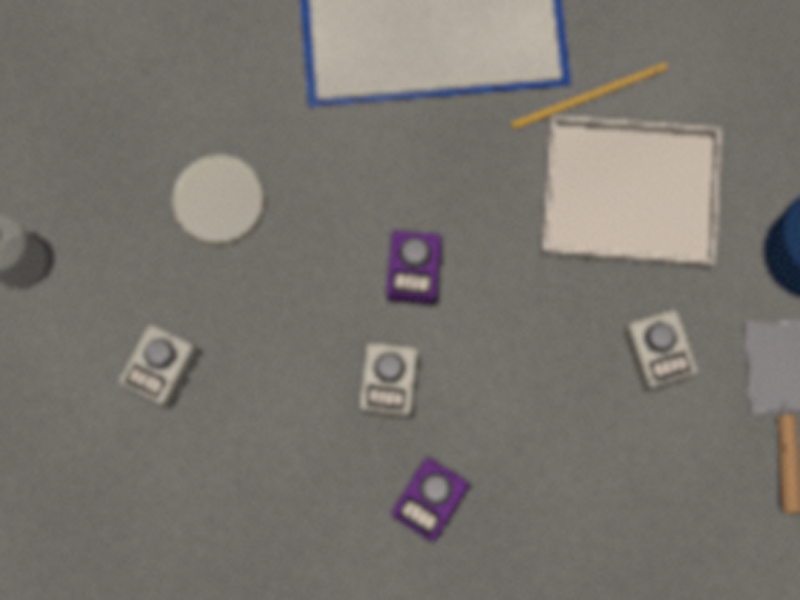

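View pics/side0.png

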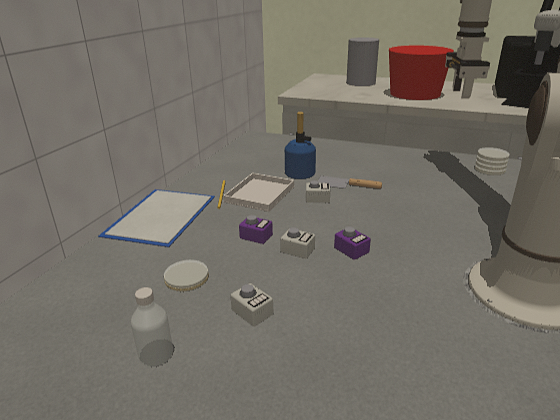

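The top view shows the grey counters at crop px (158,365), (389,380) and (662,350), with the purple look-alikes at (415,265) and (430,500). The tray is at (632,190), the bottle at far left, and the burner and spatula at the right. The side view agrees with this. Next I'll fit the poses.

```bash
cat > h.py <<'E'
from rig import *
import cv2,numpy as np
from scipy.optimize import minimize
def proj(f,P):return cv2.projectPoints(np.float64(P),f["rvec"],f["tvec"],f["camera_matrix"],None)[0].reshape(-1,2)
def ray(f,uv,z):
    R=cv2.Rodrigues(f["rvec"])[0];d=R.T@np.linalg.solve(f["camera_matrix"],[*uv,1]);c=-R.T@f["tvec"].ravel()
    return c+d*(z-c[2])/d[2]
a=np.linspace(0,2*np.pi,20)
BOX=np.array([[x,y,z] for x in(-.033,.033) for y in(-.025,.025) for z in(0,.04)])
KEY=np.array([[.01+.012*np.cos(t),.012*np.sin(t),z] for t in a for z in(.04,.052)])
TRAY=np.array([[x,y,z] for x in(-.07,.07) for y in(-.085,.085) for z in(0,.022)])
def place(M,p,z0=0):
    c,s=np.cos(p[2]),np.sin(p[2]);return M@np.array([[c,s,0],[-s,c,0],[0,0,1]])+[p[0],p[1],z0]
def sil(f,parts,p,z0):
    m=np.zeros((1680,2240),np.uint8)
    for M in parts:cv2.fillConvexPoly(m,cv2.convexHull(np.round(proj(f,place(M,p,z0))*4+1.5).astype(np.int32)),1)
    return cv2.resize(m.astype(np.float32),(560,420),interpolation=cv2.INTER_AREA)
def fit(obs,parts,p0,z0=0):
    def cost(p):
        c=0
        for f,m in obs:
            s=sil(f,parts,p,z0);c-=np.minimum(s,m).sum()/np.maximum(s,m).sum()
        return c/len(obs)
    best=None
    for y in np.arange(-.6,.61,.3):
        q=np.array([*p0[:2],p0[2]+y])
        r=minimize(cost,q,method="Nelder-Mead",options=dict(initial_simplex=[q,q+[.01,0,0],q+[0,.01,0],q+[0,0,.2]],xatol=2e-4,fatol=1e-4))
        if best is None or r.fun<best.fun:best=r
    return best.x,best.fun
def masks(f,name,p,z,tol=25):
    uv=proj(f,[[p[0],p[1],z]])[0]
    return [(f,r["pixels"].astype(np.float32)) for r in cut_out(f,name) if np.linalg.norm(np.array(r["xy"])-uv)<tol][:1]
E
cat > fit0.py <<'E'
from h import *
t=grab_frame("top");s=grab_frame("side")
k=280/800
for n,u,key in(("L",(158,365),(160,352)),("M",(389,380),(390,367)),("R",(662,350),(660,336))):
    g=lambda u:(140+u[0]*k,90+u[1]*k)
    p=ray(t,g(u),.03);q=ray(t,g(key),.052)
    print(n,"key click est",q.round(4))
    ot=masks(t,"counter_a",p,.025,12);os_=masks(s,"counter_a",p,.025,14)
    for o in(ot,os_,ot+os_):
        if o:
            x,c=fit(o,[BOX,KEY],[p[0],p[1],0]);print(len(o),x.round(4),round(c,3),"key",(x[:2]+.01*np.array([np.cos(x[2]),np.sin(x[2])])).round(4))
p=ray(t,(358.3,155.8),.01)
o=masks(t,"tray",p,.01)+masks(s,"tray",p,.01)
print("tray",len(o),fit(o,[TRAY],[p[0],p[1],0]))
for n in("bottle","burner","petri","spatula"):
    for r in cut_out(t,n)[:1]:print(n,r["conf"],ray(t,r["xy"],.01).round(3))
E
python3 fit0.py
```

```text
L key click est [0.4871 0.2337 0.052 ]
1 [ 0.4798  0.2422 -0.4508] -0.945 key [0.4888 0.2378]
1 [ 0.4792  0.2418 -0.5021] -0.909 key [0.488 0.237]
2 [ 0.4802  0.2417 -0.4624] -0.923 key [0.4892 0.2373]
M key click est [0.4758 0.0141 0.052 ]
1 [ 0.4693  0.017  -0.0976] -0.943 key [0.4792 0.0161]
1 [0.4674 0.0193 0.047 ] -0.893 key [0.4774 0.0198]
2 [ 0.4694  0.0175 -0.0679] -0.912 key [0.4794 0.0168]
R key click est [ 0.5094 -0.2426  0.052 ]
1 [ 0.5029 -0.2461  0.3362] -0.907 key [ 0.5123 -0.2428]
1 [ 0.5025 -0.2471  0.311 ] -0.915 key [ 0.512 -0.244]
2 [ 0.5023 -0.247   0.3141] -0.909 key [ 0.5118 -0.2439]
tray 2 (array([ 0.66500333, -0.2218485 , -0.05854007]), np.float64(-0.9582743048667908))
bottle 0.81 [0.593 0.404 0.01 ]
burner 0.57 [ 0.621 -0.412  0.01 ]
petri 0.63 [0.652 0.197 0.01 ]
spatula 0.64 [ 0.481 -0.375  0.01 ]
```

Emit:
send_rows(
  deltas=[
    [-1,[0,0,0],[0,0,0.135]],
    [-1,[0,0,0],[0,0,0.135]],
    [-1,[31,-41,0],[0,0,0]],
    [-1,[31,-41,0],[0,0,0]],
    [-1,[31,-41,0],[0,0,0]],
    [-1,[31,-41,0],[0,0,0]],
    [-1,[31,-41,0],[0,0,0]],
    [-1,[31,-41,0],[0,0,0]],
  ],
  force=20,
)

```text
t: 2.1
tcp_pos: [0.3603, -0.3792, 0.2062]
tool_rot: [3.141, -0.0, 0.001]
wrist_force: [0.4, -0.4, 0.1]
finger_gap: 0.0159
grip_force: 0.0
```

Emit:
send_rows(
  deltas=[
    [-1,[14,-55,0],[0,0,0]],
    [-1,[14,-55,0],[0,0,0]],
    [-1,[14,-55,0],[0,0,0]],
    [-1,[14,-55,0],[0,0,0]],
    [-1,[14,-55,0],[0,0,0]],
    [-1,[14,-55,0],[0,0,0]],
    [-1,[14,-55,0],[0,0,0]],
    [-1,[14,-55,0],[0,0,0]],
  ],
)

```text
t: 3.1
tcp_pos: [0.4719, 0.061, 0.2063]
tool_rot: [3.141, -0.001, 0.002]
wrist_force: [0.9, -0.2, 0.4]
finger_gap: 0.0008
grip_force: 0.0
```

Emit:
send_rows(
  deltas=[
    [-1,[4,-44,0],[0,0,0]],
    [-1,[4,-44,0],[0,0,0]],
    [-1,[4,-44,10],[0,0,0]],
    [-1,[4,-43,10],[0,0,0]],
    [-1,[0,0,40],[0,0,0]],
    [-1,[0,0,40],[0,0,0]],
    [-1,[0,0,30],[0,0,0]],
    [-1,[0,0,0],[0,0,0]],
  ],
)

```text
t: 4.1
tcp_pos: [0.4856, 0.2336, 0.0739]
tool_rot: [3.14, 0.0, -0.007]
wrist_force: [0.6, 0.5, 0.2]
finger_gap: 0.0002
grip_force: 0.0
```

Emit:
send_rows(
  deltas=[
    [-1,[2,-2,16],[0,0,0]],
    [-1,[0,0,0],[0,0,0]],
    [-1,[0,0,0],[0,0,0]],
  ],
)

```text
t: 4.47
tcp_pos: [0.49, 0.2368, 0.0606]
tool_rot: [-3.141, 0.0, -0.002]
wrist_force: [-0.3, 0.4, -0.3]
finger_gap: 0.0002
grip_force: 0.0
```

Emit:
send_rows(
  deltas=[
    [-1,[0,0,4],[0,0,0]],
    [-1,[0,0,2],[0,0,0]],
    [-1,[0,0,0],[0,0,0]],
  ],
)

```text
t: 4.85
tcp_pos: [0.4893, 0.2363, 0.0537]
tool_rot: [3.141, -0.0, -0.0]
wrist_force: [0.0, 1.0, 0.4]
finger_gap: 0.0004
grip_force: 0.0
```

Emit:
send_rows(
  deltas=[
    [-1,[0,0,2],[0,0,0]],
    [-1,[0,0,2],[0,0,0]],
    [-1,[0,0,0],[0,0,0]],
  ],
)

```text
t: 5.22
tcp_pos: [0.4893, 0.2364, 0.0496]
tool_rot: [3.141, -0.0, -0.001]
wrist_force: [-0.1, 0.5, 0.6]
finger_gap: 0.0005
grip_force: 0.0
```

Emit:
send_rows(
  deltas=[
    [-1,[0,0,1],[0,0,0]],
    [-1,[0,0,1],[0,0,0]],
    [-1,[0,0,0],[0,0,0]],
  ],
)

```text
t: 5.6
tcp_pos: [0.4894, 0.2364, 0.0478]
tool_rot: [3.141, -0.0, -0.0]
wrist_force: [-0.7, -0.1, 0.3]
finger_gap: 0.0002
grip_force: 0.0
```

Run:
```python
from h import *
a=[]
for n in("side","top"):
    f=grab_frame(n);u=proj(f,[[.489,.236,.048]])[0].astype(int);print(u, proj(f,[[.489,.236,.052],[.489,.236,.04]]))
    i=f["img"];c=i[max(0,u[1]-45):u[1]+45,u[0]-45:u[0]+45];a.append(cv2.resize(c,(400,400),interpolation=cv2.INTER_CUBIC))
cv2.imwrite("pics/c1.png",np.hstack(a))
```

```text
[246 288] [[246.87391601 286.7086785 ]
 [247.21501806 291.95339429]]
[195 212] [[195.18807375 212.49101546]
 [195.97502966 213.24141645]]
```

View pics/c1.png

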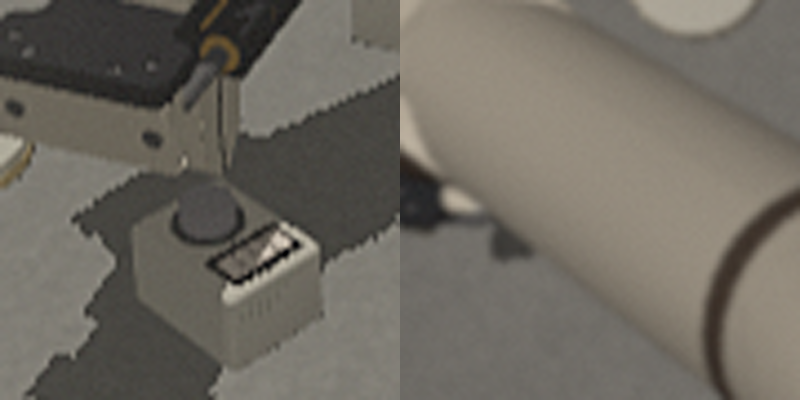

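Run:
```python
from h import *
s=observe();print(s["t"],s["tcp_pos"],s["tool_rot"],s["wrist_force"])
f=grab_frame("side");R=cv2.Rodrigues(f["rvec"])[0];print("cam",-R.T@f["tvec"].ravel())
T=np.array(s["tcp_pos"]);p=proj(f,[T,T+[.01,0,0],T+[0,.01,0],T+[0,0,.01]]);print(p[0],p[1:]-p[0])
k=6;u0=np.array([150,200]);i=cv2.resize(f["img"][200:330,150:320],None,fx=k,fy=k,interpolation=cv2.INTER_CUBIC)
Q=lambda P:np.int32((proj(f,P)-u0+.5)*k)
B=[[x,y,z] for x in(-.0095,.0095) for y in(-.019,.019) for z in(0,.04)]
b=Q(T+np.array(B))
for m in range(8):
    for n in range(m):
        if bin(m^n).count("1")==1:cv2.line(i,b[m].tolist(),b[n].tolist(),(0,0,255),1)
cv2.polylines(i,[Q(place(KEY[1::2],[.480,.2418,-.47]))],True,(0,255,0),1)
cv2.imwrite("pics/c2.png",cv2.resize(i,(784,600)))
```

```text
5.7 [0.48944486 0.23648314 0.04784282] [-3.14158515e+00  2.22149616e-04 -8.64848958e-05] [ 1.09087913 -0.13092338  0.34000144]
cam [0.19393556 0.80491219 0.55042232]
[246.65822339 288.63834373] [[-4.96172141 -1.18366534]
 [-2.36060088  3.28920855]
 [-0.28860545 -4.40659521]]
```

View pics/c2.png

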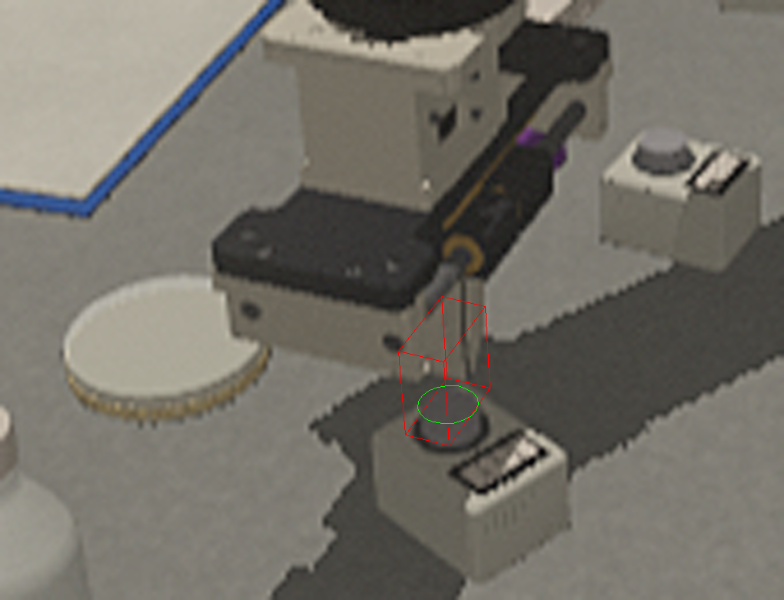

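The counter matches its fit, but the closed fingertips appear at about (465,385) in the crop. That is roughly 10 mm above the key top (446,405), which agrees with zero contact force. I'll descend carefully.

Emit:
send_rows(
  deltas=[
    [-1,[0,0,1],[0,0,0]],
    [-1,[0,0,1],[0,0,0]],
    [-1,[0,0,0],[0,0,0]],
  ],
)

```text
t: 6.12
tcp_pos: [0.4893, 0.2364, 0.0457]
tool_rot: [3.141, -0.0, -0.0]
wrist_force: [-0.6, -0.7, -0.2]
finger_gap: 0.0006
grip_force: 0.0
```

Emit:
send_rows(
  deltas=[
    [-1,[0,0,1],[0,0,0]],
    [-1,[0,0,1],[0,0,0]],
    [-1,[0,0,0],[0,0,0]],
  ],
)

```text
t: 6.5
tcp_pos: [0.4894, 0.2364, 0.0437]
tool_rot: [3.141, -0.0, -0.0]
wrist_force: [0.0, -0.5, -0.4]
finger_gap: 0.0006
grip_force: 0.0
```

Emit:
send_rows(
  deltas=[
    [-1,[0,0,1],[0,0,0]],
    [-1,[0,0,0],[0,0,0]],
  ],
)

```text
t: 6.75
tcp_pos: [0.4894, 0.2364, 0.0427]
tool_rot: [3.142, -0.0, -0.0]
wrist_force: [-0.3, 0.2, -0.2]
finger_gap: 0.0003
grip_force: 0.0
```

Emit:
send_rows(
  deltas=[
    [-1,[0,0,1],[0,0,0]],
    [-1,[0,0,0],[0,0,0]],
  ],
)

```text
t: 7.0
tcp_pos: [0.4894, 0.2364, 0.0418]
tool_rot: [3.142, -0.0, -0.0]
wrist_force: [-0.9, 0.0, -0.4]
finger_gap: 0.0004
grip_force: 0.0
```

Run:
```python
from h import *
s=observe();print(s["t"],s["tcp_pos"],s["wrist_force"],s["finger_gap"])
f=grab_frame("side");i=f["img"][225:325,200:300]
cv2.imwrite("pics/c3.png",cv2.resize(i,(600,600),interpolation=cv2.INTER_NEAREST))
```

```text
7.0 [0.48941738 0.23643835 0.04177427] [-0.94157441  0.01229521 -0.39945254] 0.0004454325507800724
```

View pics/c3.png

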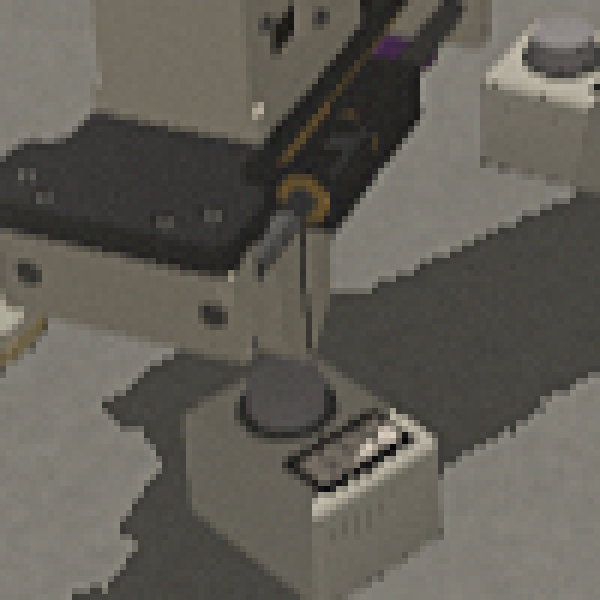

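Unclear whether the tip is above the key or behind it, so I'll compare the two side crops numerically and raise the hand for a clean look.

Emit:
send_rows(
  deltas=[
    [-1,[0,0,-20],[0,0,0]],
    [-1,[0,0,-18],[0,0,0]],
    [-1,[0,0,0],[0,0,0]],
  ],
)

```text
t: 7.42
tcp_pos: [0.4912, 0.2374, 0.0824]
tool_rot: [-3.14, 0.001, -0.007]
wrist_force: [-0.8, 1.0, -0.9]
finger_gap: 0.0008
grip_force: 0.0
```

Run:
```python
from h import *
s=observe();T=s["tcp_pos"];print(s["t"],T)
f=grab_frame("side");t=grab_frame("top");cv2.imwrite("pics/s4raw.png",f["img"]);cv2.imwrite("pics/t4raw.png",t["img"])
print(proj(f,[T]),proj(f,[T+np.array([-.0095,0,0])]))
k=6;i=cv2.resize(f["img"][215:315,200:265],None,fx=k,fy=k,interpolation=cv2.INTER_NEAREST)
j=cv2.resize(t["img"][150:250,150:218],(408,600),interpolation=cv2.INTER_NEAREST)
u=(proj(f,[T])[0]-[200,215]+.5)*k;cv2.drawMarker(i,u.astype(int).tolist(),(0,0,255),0,12)
u=(proj(t,[T])[0]-[150,150]+.5)*6;cv2.drawMarker(j,u.astype(int).tolist(),(0,0,255),0,12)
cv2.imwrite("pics/c4.png",np.hstack([i,j]))
```

```text
7.425 [0.49120026 0.23741261 0.08236005]
[[244.53265232 273.29698982]] [[249.37531415 274.39312061]]
```

View pics/c4.png

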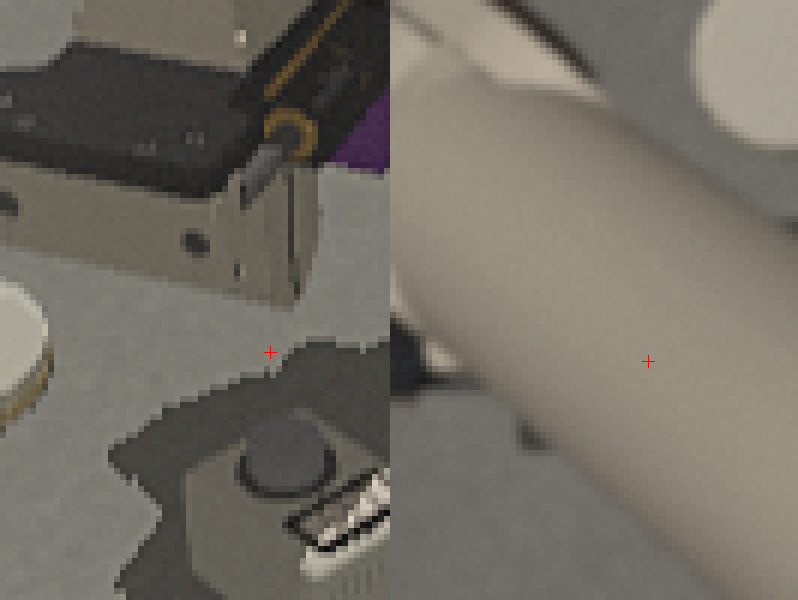

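Run:
```python
from h import *
t=grab_frame("top");s=grab_frame("side");T=observe()["tcp_pos"];print(T)
out=[]
for f,(u0,v0,w,h) in((t,(110,150,130,200)),(s,(160,150,130,200))):
    k=3;i=cv2.resize(f["img"][v0:v0+h,u0:u0+w],None,fx=k,fy=k,interpolation=cv2.INTER_NEAREST)
    for sh,c in(((0,0,.023),(0,0,255)),((.014,-.026,0),(0,255,0))):
        for hx,hy,z0,z1 in((.0375,.095,.066,.12),(.0095,.019,0,.066)):
            b=np.int32((proj(f,T+np.array(sh)+np.array([[x,y,z] for x in(-hx,hx) for y in(-hy,hy) for z in(z0,z1)]))-[u0,v0]+.5)*k)
            for m in range(8):
                for n in range(m):
                    if bin(m^n).count("1")==1:cv2.line(i,b[m].tolist(),b[n].tolist(),c,1)
    out.append(i)
cv2.imwrite("pics/c5.png",np.hstack(out))
```

```text
[0.48920497 0.23605886 0.07959354]
```

View pics/c5.png

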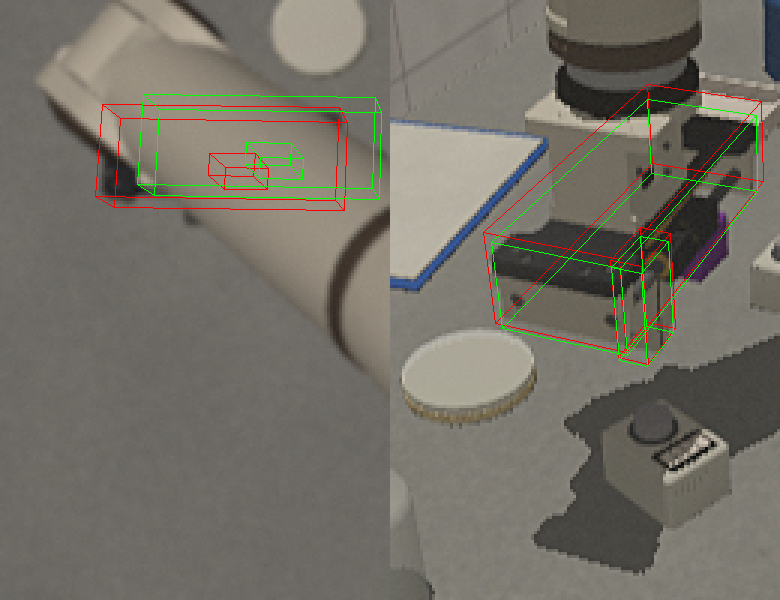

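The top view shows the hand's end where the red box predicts. So the fingertips really are about 20 mm above the reported TCP, and not shifted sideways. Contact should come near reported z of about 0.032, so I'll approach by force.

Emit:
send_rows(
  deltas=[
    [-1,[0,0,20],[0,0,0]],
    [-1,[0,0,18],[0,0,0]],
    [-1,[0,0,2],[0,0,0]],
    [-1,[0,0,0],[0,0,0]],
  ],
)

```text
t: 8.12
tcp_pos: [0.4889, 0.2366, 0.0392]
tool_rot: [3.141, 0.001, -0.002]
wrist_force: [-0.2, -0.0, 0.4]
finger_gap: 0.0008
grip_force: 0.0
```

Emit:
send_rows(
  deltas=[
    [-1,[0,0,1],[0,0,0]],
    [-1,[0,0,1],[0,0,0]],
    [-1,[0,0,0],[0,0,0]],
  ],
)

```text
t: 8.5
tcp_pos: [0.4897, 0.2364, 0.0381]
tool_rot: [-3.142, 0.0, -0.001]
wrist_force: [-0.6, -0.6, 0.4]
finger_gap: 0.0003
grip_force: 0.0
```

Emit:
send_rows(
  deltas=[
    [-1,[0,0,1],[0,0,0]],
    [-1,[0,0,1],[0,0,0]],
    [-1,[0,0,0],[0,0,0]],
  ],
)

```text
t: 8.88
tcp_pos: [0.4894, 0.2364, 0.0357]
tool_rot: [3.141, -0.0, -0.0]
wrist_force: [-0.2, 0.9, -0.7]
finger_gap: 0.0009
grip_force: 0.0
```

Emit:
send_rows(
  deltas=[
    [-1,[0,0,1],[0,0,0]],
    [-1,[0,0,0],[0,0,0]],
    [-1,[0,0,0],[0,0,0]],
  ],
)

```text
t: 9.25
tcp_pos: [0.4894, 0.2365, 0.0348]
tool_rot: [-3.142, 0.0, 0.0]
wrist_force: [-0.4, 0.2, -0.1]
finger_gap: 0.0003
grip_force: 0.0
```

Emit:
send_rows(
  deltas=[
    [-1,[0,0,1],[0,0,0]],
    [-1,[0,0,0],[0,0,0]],
  ],
)

```text
t: 9.5
tcp_pos: [0.4894, 0.2364, 0.0338]
tool_rot: [3.141, -0.0, -0.0]
wrist_force: [-0.7, 0.9, 0.5]
finger_gap: 0.0003
grip_force: 0.0
```

Emit:
send_rows(
  deltas=[
    [-1,[0,0,1],[0,0,0]],
    [-1,[0,0,0],[0,0,0]],
  ],
)

```text
t: 9.75
tcp_pos: [0.4894, 0.2364, 0.0327]
tool_rot: [3.141, -0.0, -0.0]
wrist_force: [0.5, -0.5, -0.8]
finger_gap: 0.0007
grip_force: 0.0
```

Emit:
send_rows(
  deltas=[
    [-1,[0,0,1],[0,0,0]],
    [-1,[0,0,0],[0,0,0]],
  ],
)

```text
t: 10.0
tcp_pos: [0.4894, 0.2364, 0.0318]
tool_rot: [3.142, -0.0, -0.0]
wrist_force: [-0.5, 1.0, 0.2]
finger_gap: 0.0006
grip_force: 0.0
```

Emit:
send_rows(
  deltas=[
    [-1,[0,0,1],[0,0,0]],
    [-1,[0,0,0],[0,0,0]],
  ],
)

```text
t: 10.25
tcp_pos: [0.4895, 0.2365, 0.031]
tool_rot: [3.142, -0.0, 0.0]
wrist_force: [-0.7, -1.2, 2.3]
finger_gap: 0.0005
grip_force: 1.3
```

Contact is at about 0.0315.

Emit:
send_rows(
  deltas=[
    [-1,[0,0,1],[0,0,0]],
    [-1,[0,0,0],[0,0,0]],
  ],
)

```text
t: 10.5
tcp_pos: [0.4895, 0.2365, 0.03]
tool_rot: [3.142, -0.0, 0.0]
wrist_force: [-1.2, 0.5, 3.5]
finger_gap: 0.0003
grip_force: 1.8
```

Emit:
send_rows(
  deltas=[
    [-1,[0,0,1],[0,0,0]],
    [-1,[0,0,0],[0,0,0]],
  ],
)

```text
t: 10.75
tcp_pos: [0.4895, 0.2365, 0.0289]
tool_rot: [3.142, -0.0, 0.0]
wrist_force: [-1.9, 0.1, 5.2]
finger_gap: 0.0003
grip_force: 2.3
```

Emit:
send_rows(
  deltas=[
    [-1,[0,0,1],[0,0,0]],
    [-1,[0,0,0],[0,0,0]],
  ],
)

```text
t: 11.0
tcp_pos: [0.4895, 0.2365, 0.0279]
tool_rot: [3.142, -0.0, 0.0]
wrist_force: [-1.9, -1.1, 4.9]
finger_gap: 0.0002
grip_force: 2.8
```

Emit:
send_rows(
  deltas=[
    [-1,[0,0,1],[0,0,0]],
    [-1,[0,0,0],[0,0,0]],
  ],
)

```text
t: 11.25
tcp_pos: [0.4895, 0.2365, 0.027]
tool_rot: [3.142, -0.0, 0.0]
wrist_force: [-1.0, -0.9, 6.0]
finger_gap: 0.0008
grip_force: 3.2
```

Emit:
send_rows(
  deltas=[
    [-1,[0,0,1],[0,0,0]],
    [-1,[0,0,0],[0,0,0]],
  ],
)

```text
t: 11.5
tcp_pos: [0.4895, 0.2365, 0.0261]
tool_rot: [3.141, -0.0, 0.0]
wrist_force: [-1.6, -0.8, 8.0]
finger_gap: 0.0005
grip_force: 3.6
```

Emit:
send_rows(
  deltas=[
    [-1,[0,0,0.5],[0,0,0]],
    [-1,[0,0,0],[0,0,0]],
  ],
)

```text
t: 11.75
tcp_pos: [0.4895, 0.2365, 0.0256]
tool_rot: [3.141, -0.0, 0.0]
wrist_force: [-1.5, -1.0, 6.8]
finger_gap: 0.0001
grip_force: 3.8
```

Emit:
send_rows(
  deltas=[
    [-1,[0,0,0.3],[0,0,0]],
    [-1,[0,0,0],[0,0,0]],
  ],
)

```text
t: 12.0
tcp_pos: [0.4895, 0.2365, 0.0254]
tool_rot: [3.141, -0.0, 0.0]
wrist_force: [-1.2, -1.3, 9.0]
finger_gap: 0.0003
grip_force: 4.1
```

Emit:
send_rows(
  deltas=[
    [-1,[0,0,0.3],[0,0,0]],
    [-1,[0,0,0],[0,0,0]],
  ],
)

```text
t: 12.25
tcp_pos: [0.4896, 0.2365, 0.0254]
tool_rot: [3.141, -0.0, 0.001]
wrist_force: [-2.9, -2.0, 10.3]
finger_gap: 0.0005
grip_force: 5.3
```

Emit:
send_rows(
  deltas=[
    [-1,[0,0,0.3],[0,0,0]],
    [-1,[0,0,0],[0,0,0]],
  ],
)

```text
t: 12.5
tcp_pos: [0.4896, 0.2365, 0.0253]
tool_rot: [3.141, -0.0, 0.001]
wrist_force: [-4.0, -2.3, 13.2]
finger_gap: 0.0003
grip_force: 6.6
```

L clicked at z of about 0.0254, with a click force of about 8 N. Next is the middle counter.

Emit:
send_rows(
  deltas=[
    [-1,[0,0,-15],[0,0,0]],
    [-1,[0,0,-45],[0,0,0]],
    [-1,[-2,55,0],[0,0,0]],
    [-1,[-2,55,0],[0,0,0]],
    [-1,[-3,55,0],[0,0,0]],
    [-1,[-3,54.5,0],[0,0,0]],
    [-1,[0,0,0],[0,0,0]],
  ],
)

```text
t: 13.38
tcp_pos: [0.4786, 0.011, 0.0839]
tool_rot: [3.139, -0.015, -0.003]
wrist_force: [-1.1, 1.0, 0.5]
finger_gap: 0.0007
grip_force: 0.0
```

Emit:
send_rows(
  deltas=[
    [-1,[0,0,25],[0,0,0]],
    [-1,[0,0,22],[0,0,0]],
    [-1,[0,0,0],[0,0,0]],
    [-1,[0,0,0],[0,0,0]],
  ],
)

```text
t: 13.88
tcp_pos: [0.4798, 0.0179, 0.038]
tool_rot: [-3.141, -0.002, -0.001]
wrist_force: [0.0, 0.3, 0.1]
finger_gap: 0.0005
grip_force: 0.0
```

Emit:
send_rows(
  deltas=[
    [-1,[0,0,4],[0,0,0]],
    [-1,[0,0,3],[0,0,0]],
    [-1,[0,0,0],[0,0,0]],
  ],
)

```text
t: 14.25
tcp_pos: [0.4799, 0.017, 0.0306]
tool_rot: [-3.142, 0.0, -0.001]
wrist_force: [-0.1, 1.0, 1.0]
finger_gap: 0.0005
grip_force: 0.6
```

Emit:
send_rows(
  deltas=[
    [-1,[0,0,1],[0,0,0]],
    [-1,[0,0,1],[0,0,0]],
    [-1,[0,0,0],[0,0,0]],
  ],
)

```text
t: 14.62
tcp_pos: [0.4798, 0.017, 0.0286]
tool_rot: [-3.142, 0.0, -0.001]
wrist_force: [1.0, 0.2, 1.2]
finger_gap: 0.0007
grip_force: 1.0
```

Emit:
send_rows(
  deltas=[
    [-1,[0,0,1],[0,0,0]],
    [-1,[0,0,1],[0,0,0]],
    [-1,[0,0,0],[0,0,0]],
  ],
)

```text
t: 15.0
tcp_pos: [0.4798, 0.017, 0.0265]
tool_rot: [-3.142, 0.0, -0.001]
wrist_force: [1.3, -1.0, 2.7]
finger_gap: 0.0007
grip_force: 1.4
```

Emit:
send_rows(
  deltas=[
    [-1,[0,0,1],[0,0,0]],
    [-1,[0,0,0],[0,0,0]],
    [-1,[0,0,0],[0,0,0]],
  ],
)

```text
t: 15.38
tcp_pos: [0.4798, 0.017, 0.0256]
tool_rot: [-3.141, 0.0, -0.001]
wrist_force: [1.9, -0.4, 2.9]
finger_gap: 0.0005
grip_force: 1.6
```

Emit:
send_rows(
  deltas=[
    [-1,[0,0,0.4],[0,0,0]],
    [-1,[0,0,0],[0,0,0]],
  ],
)

```text
t: 15.62
tcp_pos: [0.4798, 0.017, 0.0254]
tool_rot: [3.141, -0.0, 0.001]
wrist_force: [2.8, -0.4, 6.4]
finger_gap: 0.0004
grip_force: 3.0
```

Emit:
send_rows(
  deltas=[
    [-1,[0,0,0.3],[0,0,0]],
    [-1,[0,0,0],[0,0,0]],
  ],
)

```text
t: 15.88
tcp_pos: [0.4798, 0.017, 0.0253]
tool_rot: [3.141, -0.0, 0.001]
wrist_force: [2.5, -0.3, 8.6]
finger_gap: 0.0004
grip_force: 4.4
```

M clicked at about 3.3 N, so it is the light one. Now the right counter.

Emit:
send_rows(
  deltas=[
    [-1,[0,0,-15],[0,0,0]],
    [-1,[0,0,-45],[0,0,0]],
    [-1,[6,52,0],[0,0,0]],
    [-1,[6,52,0],[0,0,0]],
    [-1,[6,52,0],[0,0,0]],
    [-1,[7,52,0],[0,0,0]],
    [-1,[7,53,0],[0,0,0]],
    [-1,[0,0,0],[0,0,0]],
  ],
)

```text
t: 16.88
tcp_pos: [0.5093, -0.2497, 0.0843]
tool_rot: [3.14, -0.014, -0.004]
wrist_force: [-0.5, -0.2, -0.1]
finger_gap: 0.0009
grip_force: 0.0
```

Emit:
send_rows(
  deltas=[
    [-1,[0,0,25],[0,0,0]],
    [-1,[0,0,22],[0,0,0]],
    [-1,[0,0,0],[0,0,0]],
    [-1,[0,0,0],[0,0,0]],
  ],
)

```text
t: 17.38
tcp_pos: [0.5114, -0.2432, 0.0384]
tool_rot: [-3.141, -0.001, 0.0]
wrist_force: [0.4, 1.3, 1.5]
finger_gap: 0.0005
grip_force: 0.0
```

Emit:
send_rows(
  deltas=[
    [-1,[0,0,4],[0,0,0]],
    [-1,[0,0,3],[0,0,0]],
    [-1,[0,0,0],[0,0,0]],
  ],
)

```text
t: 17.75
tcp_pos: [0.5118, -0.2442, 0.0312]
tool_rot: [3.141, -0.0, 0.001]
wrist_force: [-0.2, 0.6, 4.4]
finger_gap: 0.0002
grip_force: 2.0
```

Emit:
send_rows(
  deltas=[
    [-1,[0,0,1],[0,0,0]],
    [-1,[0,0,1],[0,0,0]],
    [-1,[0,0,0],[0,0,0]],
  ],
)

```text
t: 18.12
tcp_pos: [0.5117, -0.2442, 0.0293]
tool_rot: [3.141, -0.0, 0.001]
wrist_force: [-0.6, 0.6, 7.0]
finger_gap: 0.0006
grip_force: 3.5
```

Emit:
send_rows(
  deltas=[
    [-1,[0,0,1],[0,0,0]],
    [-1,[0,0,1],[0,0,0]],
    [-1,[0,0,0],[0,0,0]],
  ],
)

```text
t: 18.5
tcp_pos: [0.5117, -0.2442, 0.0276]
tool_rot: [3.141, -0.0, 0.001]
wrist_force: [-2.8, 0.7, 9.5]
finger_gap: 0.0008
grip_force: 4.7
```

Emit:
send_rows(
  deltas=[
    [-1,[0,0,1],[0,0,0]],
    [-1,[0,0,0.4],[0,0,0]],
    [-1,[0,0,0],[0,0,0]],
  ],
)

```text
t: 18.88
tcp_pos: [0.5118, -0.2442, 0.0264]
tool_rot: [3.141, -0.0, 0.001]
wrist_force: [-3.3, 1.5, 11.3]
finger_gap: 0.0006
grip_force: 5.6
```

Emit:
send_rows(
  deltas=[
    [-1,[0,0,0.3],[0,0,0]],
    [-1,[0,0,0],[0,0,0]],
    [-1,[0,0,0],[0,0,0]],
  ],
)

```text
t: 19.25
tcp_pos: [0.5118, -0.2442, 0.0262]
tool_rot: [3.141, -0.0, 0.001]
wrist_force: [-2.1, -0.2, 11.1]
finger_gap: 0.0003
grip_force: 5.8
```

Emit:
send_rows(
  deltas=[
    [-1,[0,0,0.5],[0,0,0]],
    [-1,[0,0,0],[0,0,0]],
    [-1,[0,0,0],[0,0,0]],
  ],
)

```text
t: 19.62
tcp_pos: [0.5118, -0.2443, 0.0258]
tool_rot: [3.141, -0.0, 0.001]
wrist_force: [-2.9, -0.1, 12.2]
finger_gap: 0.0005
grip_force: 6.1
```

Emit:
send_rows(
  deltas=[
    [-1,[0,0,0.4],[0,0,0]],
    [-1,[0,0,0],[0,0,0]],
    [-1,[0,0,0],[0,0,0]],
  ],
)

```text
t: 20.0
tcp_pos: [0.5118, -0.2442, 0.0254]
tool_rot: [3.141, -0.0, 0.001]
wrist_force: [-3.2, 1.5, 12.8]
finger_gap: 0.0007
grip_force: 6.4
```

Emit:
send_rows(
  deltas=[
    [-1,[0,0,0.3],[0,0,0]],
    [-1,[0,0,0],[0,0,0]],
  ],
)

```text
t: 20.25
tcp_pos: [0.5118, -0.2443, 0.0254]
tool_rot: [3.14, -0.0, 0.001]
wrist_force: [-4.5, 1.2, 14.1]
finger_gap: 0.0006
grip_force: 7.3
```

Emit:
send_rows(
  deltas=[
    [-1,[0,0,0.15],[0,0,0]],
    [-1,[0,0,0],[0,0,0]],
  ],
)

```text
t: 20.5
tcp_pos: [0.5118, -0.2442, 0.0253]
tool_rot: [3.14, -0.0, 0.001]
wrist_force: [-4.4, 1.4, 15.7]
finger_gap: 0.0003
grip_force: 7.9
```

R stops at about 13 N, so the middle counter is lightest. I'll lift, open the fingers, go over M and check the offset with the fingers open.

Emit:
send_rows(
  deltas=[
    [-1,[0,0,-15],[0,0,0]],
    [-1,[0,0,-45],[0,0,0]],
    [-1,[0,0,-40],[0,0,0]],
    [1,[-8,-52,0],[0,0,0]],
    [1,[-8,-52,0],[0,0,0]],
    [1,[-9,-52,0],[0,0,0]],
    [1,[-9,-52,0],[0,0,0]],
    [1,[-9,-53,0],[0,0,0]],
  ],
)

```text
t: 21.5
tcp_pos: [0.4678, 0.0183, 0.1237]
tool_rot: [3.141, -0.001, 0.0]
wrist_force: [0.8, 0.5, 0.4]
finger_gap: 0.046
grip_force: 0.0
```

Emit:
send_rows(
  deltas=[
    [1,[0,0,0],[0,0,0.08]],
    [1,[0,0,20],[0,0,0]],
    [1,[0,0,20],[0,0,0]],
    [1,[0,0,0],[0,0,0]],
    [1,[0,0,0],[0,0,0]],
  ],
)

```text
t: 22.12
tcp_pos: [0.4686, 0.0171, 0.0841]
tool_rot: [-3.139, 0.126, -0.0]
wrist_force: [0.2, -0.3, 0.2]
finger_gap: 0.0906
grip_force: 0.0
```

Run:
```python
from h import *
s=observe();T=s["tcp_pos"];print(s["t"],T,s["tool_rot"],s["finger_gap"])
f=grab_frame("side");u0,v0=220,160;k=5
i=cv2.resize(f["img"][v0:v0+120,u0:u0+130],None,fx=k,fy=k,interpolation=cv2.INTER_NEAREST)
for y in(-.046,-.065,.046,.065):
  for z in (0,.0205):
    P=place(np.array([[-.0095,y,z],[.0095,y,z]]),[T[0],T[1],-.08],T[2])
    a,b=np.int32((proj(f,P)-[u0,v0]+.5)*k).tolist();cv2.line(i,a,b,(0,255,0) if z else (0,0,255),2)
o=masks(f,"counter_a",(.469,.017),.025,14)
for _,m in o:print(fit(o,[BOX,KEY],[.469,.017,-.08]))
cv2.imwrite("pics/c6.png",i)
```

```text
22.125 [0.46860655 0.01714517 0.08412737] [-3.13885230e+00  1.25638691e-01 -4.21589874e-04] 0.09061228119863335
(array([0.4673983 , 0.0164538 , 0.08947788]), np.float64(-0.8656938672065735))
```

View pics/c6.png

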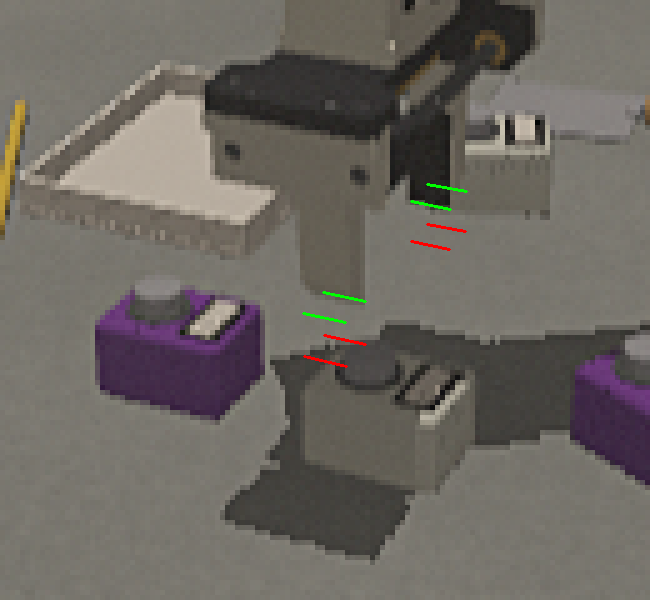

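With the fingers open, the tips show at about (330,295) in the crop. That matches the green +20.5 mm lines, so the offset holds. The block sits centred between the fingers. Descending to grip.

Emit:
send_rows(
  deltas=[
    [1,[0,0,25],[0,0,0]],
    [1,[0,0,25],[0,0,0]],
    [1,[0,0,10],[0,0,0]],
    [1,[0,0,0],[0,0,0]],
  ],
)

```text
t: 22.72
tcp_pos: [0.4683, 0.0171, 0.0237]
tool_rot: [-3.139, 0.126, 0.001]
wrist_force: [-0.0, -0.2, -0.4]
finger_gap: 0.0916
grip_force: 0.0
```

Emit:
send_rows(
  deltas=[
    [1,[0,0,15],[0,0,0]],
    [1,[0,0,10],[0,0,0]],
    [1,[0,0,6],[0,0,0]],
    [1,[0,0,0],[0,0,0]],
  ],
)

```text
t: 23.22
tcp_pos: [0.468, 0.0171, -0.0078]
tool_rot: [-3.139, 0.125, 0.002]
wrist_force: [-0.8, 0.5, 0.3]
finger_gap: 0.0918
grip_force: 0.0
```

Emit:
send_rows(
  deltas=[
    [0.2,[0,0,0],[0,0,0]],
    [0,[0,0,0],[0,0,0]],
    [-0.3,[0,0,0],[0,0,0]],
    [-1,[0,0,0],[0,0,0]],
    [-1,[0,0,0],[0,0,0]],
    [-1,[0,0,0],[0,0,0]],
  ],
  force=15,
)

```text
t: 23.98
tcp_pos: [0.4685, 0.0169, -0.0072]
tool_rot: [3.139, -0.126, 0.0]
wrist_force: [0.2, 0.1, 2.1]
finger_gap: 0.0499
grip_force: 14.9
```

Emit:
send_rows(
  deltas=[
    [-1,[0,0,-15],[0,0,0]],
    [-1,[0,0,-40],[0,0,0]],
    [-1,[0,0,-45],[0,0,0]],
    [-1,[20,20,0],[0,0,0]],
    [-1,[43,44,0],[0,0,0]],
    [-1,[43,44,0],[0,0,0]],
    [-1,[43,44,0],[0,0,0]],
    [-1,[43,44,0],[0,0,0]],
  ],
)

```text
t: 24.98
tcp_pos: [0.6448, -0.1953, 0.0934]
tool_rot: [-3.138, 0.126, 0.0]
wrist_force: [0.9, 0.6, -2.2]
finger_gap: 0.0496
grip_force: 14.9
```

Emit:
send_rows(
  deltas=[
    [-1,[23,26.5,0],[0,0,0]],
    [-1,[0,0,0],[0,0,-0.02]],
    [-1,[0,0,20],[0,0,0]],
    [-1,[0,0,20],[0,0,0]],
    [-1,[0,0,0],[0,0,0]],
    [-1,[0,0,0],[0,0,0]],
  ],
)

```text
t: 25.72
tcp_pos: [0.6647, -0.2213, 0.0525]
tool_rot: [-3.14, 0.093, 0.001]
wrist_force: [-0.1, -0.0, -2.1]
finger_gap: 0.0498
grip_force: 14.9
```

Run:
```python
from h import *
f=grab_frame("side");u0,v0=200,120;k=5
i=cv2.resize(f["img"][v0:v0+120,u0:u0+150],None,fx=k,fy=k,interpolation=cv2.INTER_NEAREST)
T=observe()["tcp_pos"]
for p in BOX:
    cv2.drawMarker(i,np.int32((proj(f,place(p[None],[T[0],T[1],-.06],T[2]+.0075))[0]-[u0,v0]+.5)*k).tolist(),(0,0,255),0,8)
cv2.imwrite("pics/c7.png",i)
```

```text
(no output)
```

View pics/c7.png

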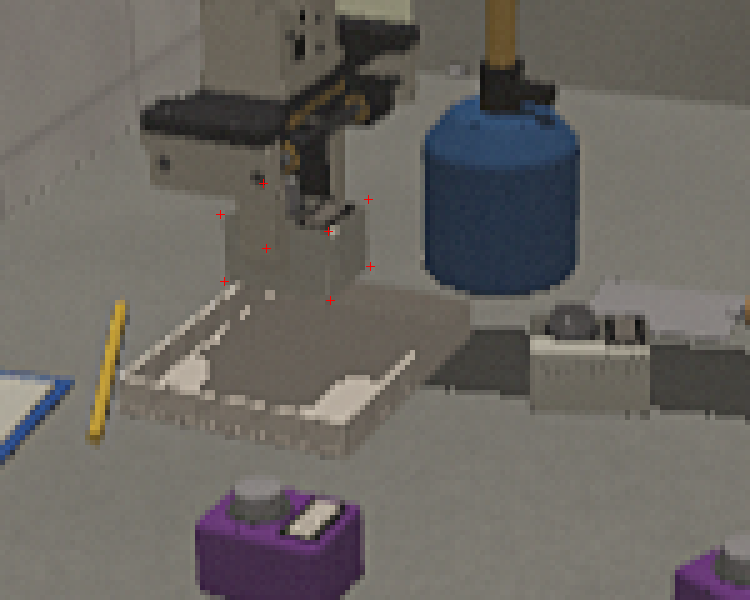

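The counter is held level over the tray, close to the markers. Lowering it now.

Emit:
send_rows(
  deltas=[
    [-1,[0,0,25],[0,0,0]],
    [-1,[0,0,20],[0,0,0]],
    [-1,[0,0,7],[0,0,0]],
    [-1,[0,0,2],[0,0,0]],
    [-1,[0,0,0],[0,0,0]],
    [-1,[0,0,0],[0,0,0]],
  ],
)

```text
t: 26.52
tcp_pos: [0.6656, -0.2222, -0.0005]
tool_rot: [3.14, -0.095, 0.002]
wrist_force: [0.3, -0.2, -2.6]
finger_gap: 0.0501
grip_force: 14.9
```

Emit:
send_rows(
  deltas=[
    [-1,[0,0,0.7],[0,0,0]],
    [-1,[0,0,0],[0,0,0]],
  ],
)

```text
t: 26.78
tcp_pos: [0.6651, -0.2221, -0.0017]
tool_rot: [3.14, -0.095, 0.001]
wrist_force: [-0.8, -0.4, -2.2]
finger_gap: 0.05
grip_force: 14.9
```

Emit:
send_rows(
  deltas=[
    [-1,[0,0,0.7],[0,0,0]],
    [-1,[0,0,0],[0,0,0]],
  ],
)

```text
t: 27.02
tcp_pos: [0.6648, -0.222, -0.0028]
tool_rot: [3.14, -0.094, -0.0]
wrist_force: [-0.5, 0.4, -2.3]
finger_gap: 0.0502
grip_force: 14.9
```

Emit:
send_rows(
  deltas=[
    [-1,[0,0,0.5],[0,0,0]],
    [-1,[0,0,0],[0,0,0]],
    [-1,[0,0,0],[0,0,0]],
  ],
)

```text
t: 27.4
tcp_pos: [0.6649, -0.222, -0.0031]
tool_rot: [3.14, -0.094, 0.0]
wrist_force: [-0.4, 0.0, -1.2]
finger_gap: 0.0499
grip_force: 14.9
```

Emit:
send_rows(
  deltas=[
    [-1,[0,0,0.4],[0,0,0]],
    [-1,[0,0,0],[0,0,0]],
    [-1,[0,0,0],[0,0,0]],
  ],
)

```text
t: 27.78
tcp_pos: [0.6649, -0.222, -0.0031]
tool_rot: [3.14, -0.094, 0.0]
wrist_force: [-2.7, 0.5, 5.1]
finger_gap: 0.0501
grip_force: 14.9
```

Emit:
send_rows(
  deltas=[
    [0.2,[0,0,0],[0,0,0]],
    [0.4,[0,0,0],[0,0,0]],
    [0.55,[0,0,0],[0,0,0]],
    [0.55,[0,0,-10],[0,0,0]],
    [0.55,[0,0,-40],[0,0,0]],
    [0.55,[0,0,-40],[0,0,0]],
    [-1,[5,0,0],[0,0,0]],
    [-1,[5,0,0],[0,0,0]],
  ],
  force=20,
)

```text
t: 28.78
tcp_pos: [0.675, -0.2229, 0.0867]
tool_rot: [3.14, -0.095, 0.0]
wrist_force: [0.0, -0.7, -0.4]
finger_gap: 0.0557
grip_force: 0.0
```

Emit:
send_rows(
  deltas=[
    [-1,[0,0,0],[0,0,0]],
    [-1,[0,0,0],[0,0,0]],
    [-1,[0,0,0],[0,0,0]],
    [-1,[0,0,0],[0,0,0]],
    [-1,[0,0,0],[0,0,0]],
  ],
)

```text
t: 29.4
tcp_pos: [0.6748, -0.2226, 0.0864]
tool_rot: [-3.14, 0.095, 0.0]
wrist_force: [-0.1, -0.5, 0.5]
finger_gap: 0.0054
grip_force: 0.0
```

Run:
```python
from h import *
s=observe();T=s["tcp_pos"];print(s["t"],T,s["finger_gap"])
f=grab_frame("side");u0,v0=215,135;k=7
o=masks(f,"counter_a",(.665,-.222),.03,12)
if o:print(fit(o,[BOX,KEY],[.665,-.222,-.06],.004))
i=cv2.resize(f["img"][v0:v0+80,u0:u0+100],None,fx=k,fy=k,interpolation=cv2.INTER_NEAREST)
P=place(KEY[1::2],[.665,-.222,-.06],.004)
cv2.polylines(i,[np.int32((proj(f,P)-[u0,v0]+.5)*k)],True,(0,0,255),1)
cv2.imwrite("pics/c8.png",i)
```

```text
29.4 [ 0.6748365  -0.22264852  0.08635356] 0.00537533304748834
(array([ 0.66376119, -0.21877543,  0.09048974]), np.float64(-0.9159152507781982))
```

View pics/c8.png

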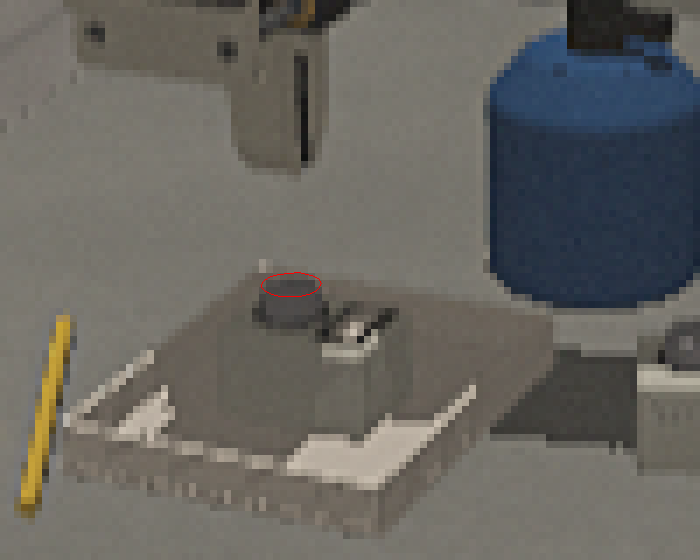

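It stands flat in the tray, and the key top is at (290,285) as predicted. Now the gentle press.

Emit:
send_rows(
  deltas=[
    [-1,[0,0,25],[0,0,0]],
    [-1,[0,0,20],[0,0,0]],
    [-1,[0,0,3],[0,0,0]],
    [-1,[0,0,0],[0,0,0]],
    [-1,[0,0,0],[0,0,0]],
  ],
)

```text
t: 30.12
tcp_pos: [0.6755, -0.2226, 0.0391]
tool_rot: [3.14, -0.094, 0.002]
wrist_force: [0.9, -0.4, 0.0]
finger_gap: 0.0
grip_force: 0.0
```

Emit:
send_rows(
  deltas=[
    [-1,[0,0,1],[0,0,0]],
    [-1,[0,0,1],[0,0,0]],
    [-1,[0,0,1],[0,0,0]],
    [-1,[0,0,1],[0,0,0]],
    [-1,[0,0,1],[0,0,0]],
    [-1,[0,0,0],[0,0,0]],
    [-1,[0,0,0],[0,0,0]],
  ],
)

```text
t: 31.0
tcp_pos: [0.675, -0.2227, 0.0335]
tool_rot: [3.14, -0.095, 0.0]
wrist_force: [-0.1, 0.0, 1.5]
finger_gap: 0.0006
grip_force: 0.8
```

Emit:
send_rows(
  deltas=[
    [-1,[0,0,1],[0,0,0]],
    [-1,[0,0,1],[0,0,0]],
    [-1,[0,0,1],[0,0,0]],
    [-1,[0,0,0],[0,0,0]],
    [-1,[0,0,0],[0,0,0]],
  ],
)

```text
t: 31.62
tcp_pos: [0.675, -0.2227, 0.0305]
tool_rot: [3.14, -0.095, 0.0]
wrist_force: [-0.9, -0.8, 3.5]
finger_gap: 0.0005
grip_force: 1.5
```

Emit:
send_rows(
  deltas=[
    [-1,[0,0,0.3],[0,0,0]],
    [-1,[0,0,0.2],[0,0,0]],
    [-1,[0,0,0],[0,0,0]],
    [-1,[0,0,0],[0,0,0]],
  ],
)

```text
t: 32.12
tcp_pos: [0.675, -0.2227, 0.03]
tool_rot: [3.14, -0.095, 0.0]
wrist_force: [-0.1, -0.8, 3.3]
finger_gap: 0.0002
grip_force: 1.6
```

Emit:
send_rows(
  deltas=[
    [-1,[0,0,0.2],[0,0,0]],
    [-1,[0,0,0],[0,0,0]],
    [-1,[0,0,0],[0,0,0]],
  ],
)

```text
t: 32.5
tcp_pos: [0.675, -0.2227, 0.0298]
tool_rot: [3.14, -0.095, 0.0]
wrist_force: [-0.3, -0.5, 2.6]
finger_gap: 0.0008
grip_force: 1.6
```

Emit:
send_rows(
  deltas=[
    [-1,[0,0,0.15],[0,0,0]],
    [-1,[0,0,0],[0,0,0]],
    [-1,[0,0,0],[0,0,0]],
  ],
)

```text
t: 32.88
tcp_pos: [0.6749, -0.2227, 0.0296]
tool_rot: [3.14, -0.095, 0.0]
wrist_force: [0.1, -1.8, 2.5]
finger_gap: 0.0008
grip_force: 1.6
```

Emit:
send_rows(
  deltas=[
    [-1,[0,0,0.1],[0,0,0]],
    [-1,[0,0,0],[0,0,0]],
    [-1,[0,0,0],[0,0,0]],
  ],
)

```text
t: 33.25
tcp_pos: [0.675, -0.2227, 0.0295]
tool_rot: [3.14, -0.095, 0.0]
wrist_force: [1.0, 0.3, 3.0]
finger_gap: 0.0009
grip_force: 1.9
```

Emit:
send_rows(
  deltas=[
    [-1,[0,0,0.08],[0,0,0]],
    [-1,[0,0,0],[0,0,0]],
    [-1,[0,0,0],[0,0,0]],
  ],
)

```text
t: 33.62
tcp_pos: [0.675, -0.2227, 0.0295]
tool_rot: [3.14, -0.094, 0.0]
wrist_force: [-0.2, -1.8, 4.3]
finger_gap: 0.0005
grip_force: 2.5
```

It's at the stop with about 5 N. Retracting.

Emit:
send_rows(
  deltas=[
    [-1,[0,0,-5],[0,0,0]],
    [-1,[0,0,-20],[0,0,0]],
    [-1,[0,0,-50],[0,0,0]],
    [-1,[0,0,-50],[0,0,0]],
    [-1,[-40,-30,-20],[0,0,0]],
    [-1,[-40,-30,0],[0,0,0]],
    [-1,[-40,-30,0],[0,0,0]],
    [-1,[0,0,0],[0,0,0]],
  ],
)

```text
t: 34.62
tcp_pos: [0.557, -0.1218, 0.175]
tool_rot: [3.14, -0.086, -0.005]
wrist_force: [0.5, -0.6, -0.4]
finger_gap: 0.0004
grip_force: 0.0
```

Run:
```python
from h import *
s=observe();print(s["t"],s["tcp_pos"],s["wrist_force"])
for n in("top","side"):
    f=grab_frame(n)
    for q,z0 in(((.665,-.222),.004),((.480,.242),0),((.5025,-.247),0)):
        o=masks(f,"counter_a",q,.025,14)
        if o:print(n,q,fit(o,[BOX,KEY],[*q,0],z0))
```

```text
34.625 [ 0.55704823 -0.12181418  0.17497682] [ 0.50434442 -0.62275373 -0.41220506]
top (0.48, 0.242) (array([ 0.48135904,  0.24171642, -0.50698341]), np.float64(-0.8739778995513916))
side (0.665, -0.222) (array([ 0.66394441, -0.21979613,  0.07399922]), np.float64(-0.8978209495544434))
side (0.48, 0.242) (array([ 0.47931611,  0.24192296, -0.54316636]), np.float64(-0.8789737224578857))
```

```bash
python3 -c "
from rig import *
print(sign_off())"
```

```text
the job is handed in; nothing more can be done
None
```

I pressed each key left to right until it clicked: left about 8 N, middle about 3.3 N, right about 13 N. I then stood the middle counter in the tray, clicked it again at about 5 N, let go and handed the job in; the last camera check confirmed it in the tray and the left counter unmoved, but did not pick out the right counter.

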